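# Make up a tagine set on the stall's display board

### The job

Make up the tagine set on the round wooden display board: first stand the brazier in the middle of the board, then seat the wide dish on the brazier, then stand the little salt pot in the middle of the dish, and last cover it with the large cone lid, seated all round on the dish. It is fragile pottery, so set each piece down upright and gently without dropping it, and leave the small cone lid, the blue bowl and the tea glass where they stand.

Things in the scene. Friction and masses are not known exactly. Their poses are not given: they have to be found in the camera images.
- board: Round wooden display board, a plain disc 120 mm across and 15 mm thick, fixed, lying on the table with a thin dark circle on top. Origin: centre of its underside; z up.
- brazier_c (a point): Brazier: open terracotta pot 70 mm high, 100 mm across outside, soot-dark inner floor (12 mm above its underside), dark vent holes round the side. Foot 76 mm across. Upper 36 mm of wall upright, 9 mm thick (mouth 82 mm). 0.35 kg. Lift by pinching the wall at the rim. Point: on its axis, 35 mm above its underside (half-way up); z up.
- dish_c (a point): Wide dish: low open terracotta dish 48 mm high, 112 mm across. Upper 26 mm of wall upright, 9 mm thick (mouth 94 mm); inner floor 17 mm above its underside. Its foot (66 mm across, 72 at the top, 9 mm high) drops loosely into the brazier's mouth; the body then rests on the rim. 0.25 kg. Pinch the wall at the rim. Point: on its axis, 24 mm above its underside (half-way up); z up.
- salt_c (a point): The little salt pot: closed squat terracotta pot 48 mm across, 64 mm high in all, with a round knob on top (22 mm across, from 42 to 64 mm above its underside, 15 mm neck below it). About 0.09 kg. This point is on its axis, half-way up (32 mm above its underside); z up its axis.
- lid_c (a point): Large cone lid: hollow terracotta cone 112 mm across, 120 mm high, round knob on top (28 mm across, 90 to 120 mm above its underside). Below the edge a ring (84 mm across, 8 mm high) drops loosely into the dish's mouth and the edge rests on its rim. Hollow, with room for the salt pot in the dish. 0.25 kg. Point: on its axis, 60 mm above the ring's lower end (half-way up); z up.
- smalllid_c (a point): The small cone lid, not part of the set: terracotta cone 72 mm across and 74 mm high with a knob. This point is on its axis, half-way up.
- bowl_c (a point): Small blue glazed bowl, not part of the set: 64 mm across, 35 mm high. This point is half-way up its axis.
- glass_c (a point): Amber tea glass, not part of the set: 52 mm across, 65 mm high. This point is half-way up its axis.
Not all that is in view belongs to the job. What is shaped like the part that bears lid_c but black, turquoise or yellow is not meant.

How it is judged:
By the outcome, as a careful person would: the job done as asked, in the order asked, and still so for the second after the job is handed in, with the robot touching nothing.
It also fails if it takes over 128 s, if anything falls off the work surface, if the arm or the gripper's body presses on something with over 40 N, if the wrist force passes 120 N, or if a joint passes its speed limit or range.

### The arm

A 7-joint arm with a two-finger parallel gripper is mounted at the origin on the work surface. World frame = base frame: x ahead of the robot, y to its left, z up, the work surface at z = 0. Lengths are in m, angles in rad, forces in N, time in s.
With the tool pointing down it reaches from about 0.4 to 0.85 m from the base axis. Payload 4.4 kg.
Tool frame: the origin (TCP) lies on the centre line of the jaws, within the pads' length; the fingertips stand 22 mm ahead of it and the grasp point (between the pads) lies 3 mm ahead of it; z points along the fingers, y is the line along which they close (so a half turn about z gives the same grasp; the last joint's range is limited). The gripper opens to 94 mm and grips with 3 to 60 N. Pads are 16 mm wide; open, the fingers measure 119 mm over their backs; the gripper's body (75 mm by 177 mm) begins 78 mm behind the grasp point.
Start: joints at [1.23, 0.628, 0.038, 1.517, -0.027, 0.996, -0.02], TCP at [0.176, -0.626, 0.227] pointing down, gripper open.
Joint ranges: [-3.06, 3.06], [-0.37, 2.12], [-1.25, 1.32], [0.18, 2.47], [-1.1, 4.24], [0.23, 1.98], [-2.94, 2.94]. Speed limits (rad/s): [2.57, 2.57, 3.14, 3.14, 3.14, 3.14, 3.14].

### API

Orientations are given as [roll, pitch, yaw] about the fixed x, y, z axes, in that order (R = Rz(yaw) Ry(pitch) Rx(roll)).
In Python, from cell import robot gives the robot as it stands. The module is installed in compiled form; this text tells all that it offers.
- The arm moves only by the tool servo_tool, never from a script. Its argument "rows" is a list that holds one entry, the list of rows, each a list of 6 numbers: the shift along the world's x, y, z in cm, then the turn, a rotation vector about the world's x, y, z in degrees. A call has 1 to 20 rows; each row is the pose to reach, as a shift and turn from the pose commanded when the call began; what a row does not reach only later rows make up. A row lasts 1/12 s, in which the tool goes at most 41.7 mm and 7.16 degrees, less where a joint would pass 70% of its speed; a pose out of reach is approached as far as the arm can. A call with a gripper value outside its range is refused whole. "hand" is the closure, from 0 (fully open) to 1 (shut), set as the call begins (left out, the last holds). The fingers move at their own pace and stop on an object; "squeeze" is the grip in N (left out, the last holds). Time passes only in rows, so rows that repeat a pose let the fingers close. It gives the time, the measured TCP pose, the force, the opening and the grip force at its end, in the units of the state.
- robot.state(): the state, without advancing time (a new reading comes with each control period).
- robot.grab_frame(name): name is "scene" or "top"; returns a dict with "image" (420x560x3 uint8, red, green, blue), "intrinsics" (3x3 intrinsics, pixels), "world_from_camera" (4x4, takes a point from camera to world coordinates). Camera axes: x right, y down, z forward; pixel columns grow to the right and rows downward; lengths in m; the calibration is good to about 2 mm. A picture is of the moment at which its call begins. There is no depth.
- robot.hand_in(): hands the job in; it is judged then, once.
The state is a dict: "time": time; "joint_pos": joint angles; "qvel": joint speeds; "joint_efforts": joint torques, N m; "tool_pos": TCP position; "eef_rot": TCP orientation; "wrist_force": force on the tool from outside, world axes, zero at the start; "ft_torque": the same for the moment, N m; "finger_gap": opening from 0.0 (shut) to 1.0 (fully open); "finger_force": force on a finger pad.
Only numpy, scipy, OpenCV 4.12 (cv2) and the standard library are available. Lean on these libraries where they do the work, as an engineer would, in place of code of your own. Each camera call takes 0.05 s, during which the arm holds its last target. There are 200 camera calls.

## Working session

There is one attempt and no reset: what is moved stays moved. The work goes in short steps, Python scripts to look and compute and a tool call to move; the robot and the scene stay as the last step left them, time stands still between calls to the robot, and variables do not carry over. Pictures are saved under pics/ and viewed, at most 14 in all, crops included, and the job is handed in when it is done.

Besides the shell and the picture viewer there is one more tool, called as name([rows], argument=value, ...), one row to a line, values as JSON. servo_tool: Moves the arm, as the interface text tells. Its arguments: {"type":"object","properties":{"rows":{"type":"array","items":{"type":"array","items":{"type":"array","items":{"type":"number"}}}},"hand":{"type":"number"},"squeeze":{"type":"number"}},"required":["rows"]}

```bash
mkdir -p pics; python3 - <<'E'
from cell import robot
import cv2,numpy as np
for n in("scene","top"):
    f=robot.grab_frame(n);cv2.imwrite(f"pics/{n}0.png",f["image"][:,:,::-1]);np.savez(f"{n}0.npz",**f)
    print(n,f["intrinsics"].tolist(),f["world_from_camera"].round(4).tolist())
print(robot.state())
E
```

```text
scene [[446.4524015844792, 0.0, 284.33554134318376], [0.0, 446.4524015844792, 212.08691236378525], [0.0, 0.0, 1.0]] [[-0.8023, 0.3764, -0.4633, 1.0003], [0.5969, 0.4907, -0.6348, 0.786], [-0.0116, -0.7858, -0.6184, 0.8191], [0.0, 0.0, 0.0, 1.0]]
top [[389.72777157191524, 0.0, 285.1106315503603], [0.0, 389.72777157191524, 217.9629353095199], [0.0, 0.0, 1.0]] [[-0.0091, -0.9842, 0.1771, 0.2631], [-0.9999, 0.01, 0.0046, 0.0086], [-0.0063, -0.177, -0.9842, 0.9804], [0.0, 0.0, 0.0, 1.0]]
{'time': 0.1, 'joint_pos': array([ 1.23017566,  0.62917788,  0.03843573,  1.51824698, -0.02700878,
        0.99631528, -0.01999832]), 'qvel': array([ 0.00205666, -0.00169619, -0.00089566, -0.00122285,  0.00029335,
       -0.00047296, -0.00070597]), 'joint_efforts': array([ 3.91570866e-03, -5.50789011e+01,  1.14795104e+00, -1.87117463e+01,
       -5.20972896e-02,  1.92269840e-02,  1.20317111e-05]), 'tool_pos': array([ 0.17628133, -0.62506558,  0.2267017 ]), 'eef_rot': array([-3.13996248e+00, -7.95202562e-07,  2.74825353e-01]), 'wrist_force': array([ 0.2446945 ,  0.42324123, -0.44256632]), 'ft_torque': array([-0.01684833, -0.01102117,  0.0640281 ]), 'finger_force': 0.0, 'finger_gap': 1.000635913383412}
```

View pics/scene0.png

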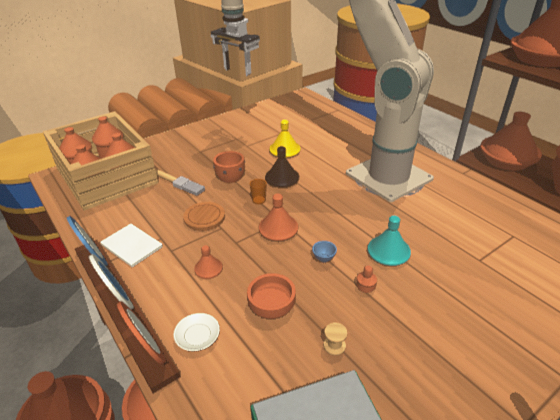

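View pics/top0.png

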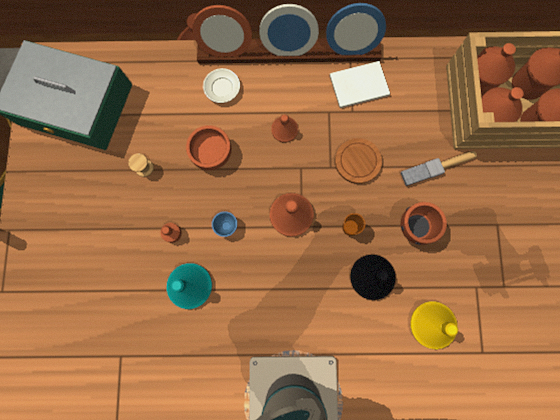

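The top view shows the brazier at (424,224), dish (209,147), salt pot (171,231), large terracotta lid (292,213), and board (358,160). The small lid is at (285,128), the bowl at (224,224) and the glass at (354,225). Next I'll enlarge these.

```bash
cat > h.py <<'E'
import numpy as np,cv2
def load(n): return dict(np.load(n+".npz"))
def ray(f,u,v,z):
    T=f["world_from_camera"];d=T[:3,:3]@np.linalg.inv(f["intrinsics"])@[u,v,1.];o=T[:3,3]
    return o+d*(z-o[2])/d[2]
def proj(f,P):
    T=f["world_from_camera"];P=np.atleast_2d(P);c=(P-T[:3,3])@T[:3,:3];p=c@f["intrinsics"].T
    return p[:,:2]/p[:,2:]
def circ(img,f,c,z,r,col=(0,255,0),s=1,off=(0,0)):
    t=np.linspace(0,2*np.pi,60);P=np.c_[c[0]+r*np.cos(t),c[1]+r*np.sin(t),0*t+z]
    q=((proj(f,P)-off+.5)*s).astype(np.int32);cv2.polylines(img,[q],True,col,1)
E
cat > a.py <<'E'
from h import *
t=load("top0");s=load("scene0")
its=dict(brazier=((424,222),.07,(230,163)),dish=((209,147),.048,(271,292)),salt=((171,229),.053,(368,272)),lid=((291,205),.105,(278,203)),board=((358,160),.015,(204,215)))
rows=[]
for f,i in((t,0),(s,2)):
    row=[]
    for n,v in its.items():
        u=v[i]; x,y=int(u[0])-26,int(u[1])-26
        hsv=cv2.cvtColor(f["image"],cv2.COLOR_RGB2HSV)
        c=cv2.resize(f["image"][y:y+70 if 0 else y+52,x:x+52],None,fx=5,fy=5,interpolation=cv2.INTER_NEAREST)[:,:,::-1].copy()
        for k in range(0,52,10):
            cv2.putText(c,str(x+k),(k*5,8),0,.3,(255,255,255));cv2.putText(c,str(y+k),(0,k*5+8),0,.3,(255,255,255)); 
        row.append(c)
        print(n,i,ray(f,*u,v[1]).round(3))
    rows.append(np.hstack(row))
for k,r in enumerate(rows): cv2.imwrite(f"pics/c{k}.png",np.vstack([r[:,:780],np.hstack([r[:,780:],0*r[:,:260]])]))
E
python3 a.py
```

```text
brazier 0 [ 0.414 -0.315  0.07 ]
dish 0 [0.614 0.203 0.048]
salt 0 [0.406 0.288 0.053]
lid 0 [ 0.451 -0.001  0.105]
board 0 [ 0.587 -0.176  0.015]
brazier 2 [ 0.426 -0.289  0.07 ]
dish 2 [0.622 0.212 0.048]
salt 2 [0.406 0.304 0.053]
lid 2 [0.455 0.011 0.105]
board 2 [ 0.591 -0.17   0.015]
```

View pics/c0.png

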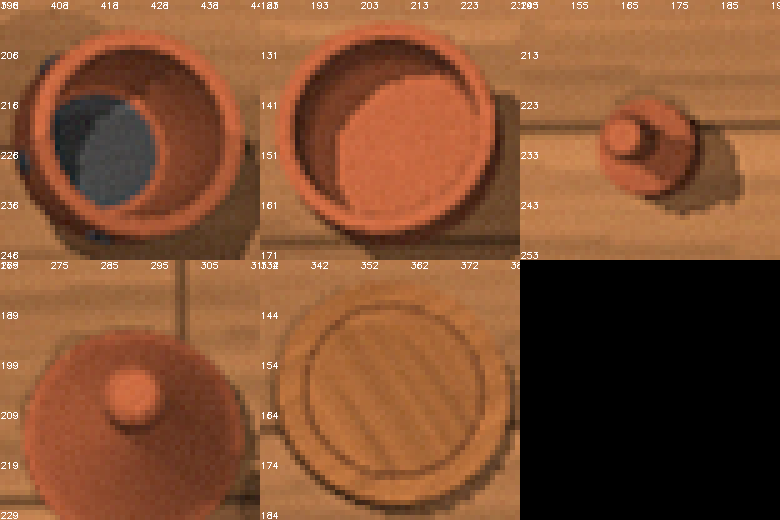

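View pics/c1.png

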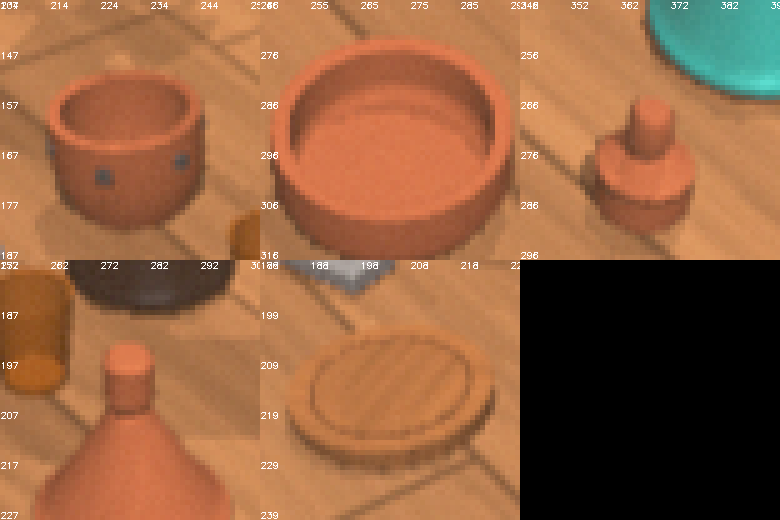

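The crops give rim and knob-top centres in both views (top, scene):
- **Brazier rim:** (425.3,221.9) and (228.9,158.7)
- **Dish rim:** (207.9,145.9) and (270.9,291.5)
- **Salt knob top:** (165.5,229.7) and (368.1,267.3)
- **Lid knob top:** (291.3,205.3) and (277.3,196.3)
- **Board ring:** (358.3,159.5) and (203.9,213.5)

```bash
python3 - <<'E'
from h import *
t=load("top0");s=load("scene0")
for n,a,b,z in[("brazier",(425.3,221.9),(228.9,158.7),.07),("dish",(207.9,145.9),(270.9,291.5),.048),("salt",(165.5,229.7),(368.1,267.3),.064),("lid",(291.3,205.3),(277.3,196.3),.12),("board",(358.3,159.5),(203.9,213.5),.015),("glass",(354,220),(258,183),.065),("bowl",(223,222),(324,247),.035),("smalllid",(285,119),(206,250),.074)]:
    A,B=ray(t,*a,z),ray(s,*b,z); print(n,A[:2].round(4),B[:2].round(4),((A-B)*1e3).round(1)[:2], np.hypot(*A[:2]).round(3))
E
```

```text
brazier [ 0.4141 -0.3183] [ 0.4149 -0.3134] [-0.8 -5. ] 0.522
dish [0.6172 0.2058] [0.6216 0.2107] [-4.3 -4.9] 0.651
salt [0.4025 0.298 ] [0.4035 0.2999] [-1.  -1.9] 0.501
lid [ 0.4468 -0.0015] [0.4509 0.0028] [-4.1 -4.3] 0.447
board [ 0.5884 -0.1773] [ 0.5876 -0.1765] [ 0.7 -0.7] 0.614
glass [ 0.4212 -0.1511] [ 0.4139 -0.1483] [ 7.3 -2.7] 0.448
bowl [0.4247 0.1662] [0.4186 0.1603] [6.1 5.9] 0.456
smalllid [0.6752 0.0109] [0.6834 0.0249] [ -8.1 -13.9] 0.675
```

servo_tool([
  [[4,6,0,0,0,-3],[8,12,0,0,0,-6],[12,18,0,0,0,-9],[16,24,0,0,0,-12],[19,29,-2,0,0,-15],[22,33,-4,0,0,-15.75],[23.8,35.4,-6,0,0,-15.75],[23.8,35.4,-8,0,0,-15.75],[23.8,35.4,-8,0,0,-15.75],[23.8,35.4,-8,0,0,-15.75],[23.8,35.4,-8,0,0,-15.75],[23.8,35.4,-8,0,0,-15.75],[23.8,35.4,-8,0,0,-15.75],[23.8,35.4,-8,0,0,-15.75],[23.8,35.4,-8,0,0,-15.75],[23.8,35.4,-8,0,0,-15.75]],
], hand=0.5, squeeze=25)

```text
time: 1.43
tool_pos: [0.4137, -0.2733, 0.148]
eef_rot: [3.141, -0.001, -0.003]
wrist_force: [0.3, -0.9, 0.3]
finger_gap: 0.502
finger_force: 0.0
```

```bash
cat > look.py <<'E'
# look.py tag  u v (scene centre) [half w]: crop of scene & top side by side
import sys;from h import *;from cell import robot
tag=sys.argv[1];P=np.array([float(a) for a in sys.argv[2:5]]);w=int(sys.argv[5]) if len(sys.argv)>5 else 40
o=[]
for n in("scene","top"):
    f=robot.grab_frame(n);np.savez(f"{n}_{tag}.npz",**f);u,v=proj(f,P)[0];x=int(np.clip(u-w,0,560-2*w));y=int(np.clip(v-w,0,420-2*w));k=400//(2*w)
    c=cv2.resize(f["image"][y:y+2*w,x:x+2*w],None,fx=k,fy=k,interpolation=cv2.INTER_NEAREST)[:,:,::-1].copy()
    for j in range(0,2*w,10): cv2.putText(c,str(x+j),(j*k,8),0,.3,(255,255,255));cv2.putText(c,str(y+j),(0,j*k+8),0,.3,(255,255,255))
    o.append(c)
cv2.imwrite(f"pics/{tag}.png",np.hstack(o))
s=robot.state();print(s["time"],s["tool_pos"].round(4),s["eef_rot"].round(4),s["wrist_force"].round(2),s["finger_gap"],s["finger_force"])
E
python3 look.py b1 .4145 -.3 .1 50
```

```text
1.5333 [ 0.4139 -0.2728  0.1479] [ 3.1409e+00 -6.0000e-04 -2.3000e-03] [0.83 0.29 0.26] 0.5018821877042087 0.0
```

View pics/b1.png

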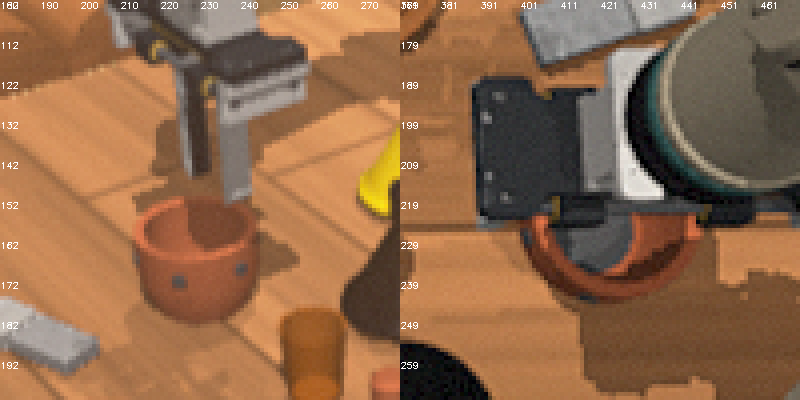

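The brazier in scene has its rim centre near (228,158), and the fingers straddle its +y wall. I'll go down and pinch.

servo_tool([
  [[0,0.2,-2,0,0,0],[0,0.2,-4,0,0,0],[0,0.2,-6,0,0,0],[0,0.2,-7.5,0,0,0],[0,0.2,-8.5,0,0,0],[0,0.2,-9,0,0,0],[0,0.2,-9,0,0,0],[0,0.2,-9,0,0,0],[0,0.2,-9,0,0,0]],
])

```text
time: 2.28
tool_pos: [0.4149, -0.2701, 0.0582]
eef_rot: [3.141, -0.001, -0.0]
wrist_force: [-1.0, -0.5, 1.1]
finger_gap: 0.5
finger_force: 0.0
```

servo_tool([
  [[0,0,0,0,0,0],[0,0,0,0,0,0],[0,0,0,0,0,0],[0,0,0,0,0,0],[0,0,0,0,0,0],[0,0,0,0,0,0],[0,0,0,0,0,0],[0,0,0,0,0,0],[0,0,0,0,0,0],[0,0,0,0,0,0],[0,0,0,0,0,0],[0,0,0,0,0,0]],
], hand=1, squeeze=30)

```text
time: 3.28
tool_pos: [0.4147, -0.2702, 0.0576]
eef_rot: [3.141, -0.001, -0.0]
wrist_force: [-0.3, -3.4, 1.6]
finger_gap: 0.11
finger_force: 28.8
```

servo_tool([
  [[0,0,0.2,0,0,0],[0,0,0.5,0,0,0],[0,0,1,0,0,0],[0,0,2,0,0,0],[0,0,3,0,0,0],[0,0,4,0,0,0],[0,0,5,0,0,0],[0,0,6,0,0,0],[0,0,6.5,0,0,0],[0,0,6.5,0,0,0],[0,0,6.5,0,0,0],[0,0,6.5,0,0,0]],
])

```text
time: 4.28
tool_pos: [0.4141, -0.2694, 0.1222]
eef_rot: [-3.141, 0.001, -0.0]
wrist_force: [-0.5, 1.2, -3.6]
finger_gap: 0.115
finger_force: 28.9
```

```bash
python3 look.py b2 .4145 -.3 .13 50
```

```text
4.3833 [ 0.414  -0.2694  0.122 ] [-3.1409e+00  1.1000e-03 -1.0000e-04] [ 0.11  0.47 -3.54] 0.1130060949427359 28.865024043116136
```

View pics/b2.png

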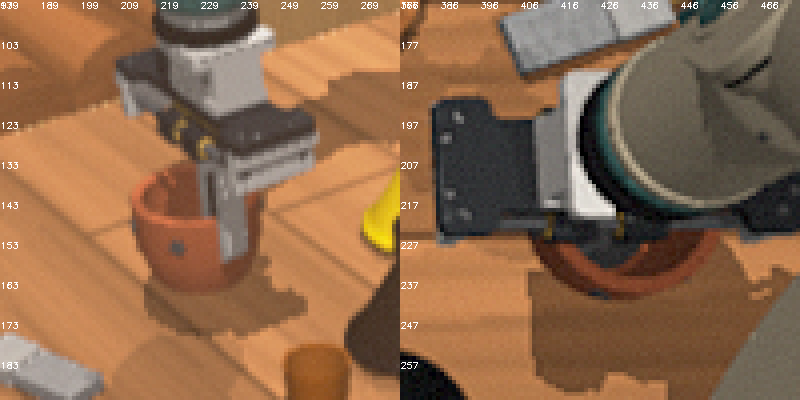

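The brazier is held upright, its rim about (228,143) in the scene crop. I'll carry it to the board.

servo_tool([
  [[0.4,0.3,0,0,0,0],[1.2,1,0,0,0,0],[2.4,1.9,0,0,0,0],[4,3.2,0,0,0,0],[6,4.8,0,0,0,0],[8,6.4,0,0,0,0],[10,8,0,0,0,0],[12,9.6,0,0,0,0],[14,11.2,0,0,0,0],[15.5,12.4,0,0,0,0],[16.5,13.2,-0.5,0,0,0],[17.1,13.6,-1,0,0,0],[17.4,13.8,-2,0,0,0],[17.4,13.8,-2.5,0,0,0],[17.4,13.8,-3,0,0,0],[17.4,13.8,-3.5,0,0,0],[17.4,13.8,-3.5,0,0,0],[17.4,13.8,-3.5,0,0,0],[17.4,13.8,-3.5,0,0,0]],
])

```text
time: 5.97
tool_pos: [0.5883, -0.1322, 0.0877]
eef_rot: [3.141, -0.0, -0.001]
wrist_force: [0.6, -1.1, -4.5]
finger_gap: 0.113
finger_force: 28.9
```

```bash
python3 look.py b3 .588 -.177 .04 40
```

```text
6.0667 [ 0.5886 -0.132   0.0879] [ 3.1414e+00 -8.0000e-04 -6.0000e-04] [-0.41  0.54 -4.2 ] 0.11277399207767665 28.864158320218394
```

View pics/b3.png

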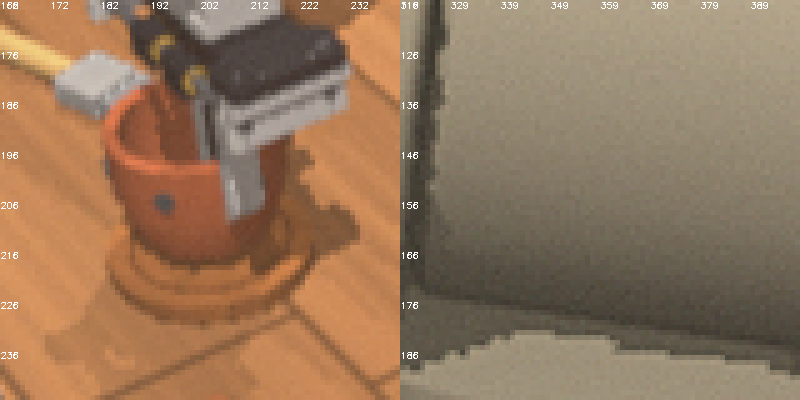

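The brazier hangs about 15 mm above the board, centred (rim spans columns 183–220, foot about 202). I'll lower it gently.

servo_tool([
  [[0,0,-0.3,0,0,0],[0,0,-0.6,0,0,0],[0,0,-0.9,0,0,0],[0,0,-1.1,0,0,0],[0,0,-1.2,0,0,0],[0,0,-1.3,0,0,0],[0,0,-1.4,0,0,0],[0,0,-1.45,0,0,0],[0,0,-1.45,0,0,0],[0,0,-1.45,0,0,0]],
])

```text
time: 6.9
tool_pos: [0.5885, -0.1316, 0.0731]
eef_rot: [3.142, -0.0, -0.0]
wrist_force: [-0.0, -0.7, -3.5]
finger_gap: 0.111
finger_force: 28.9
```

servo_tool([
  [[0,0,-0.05,0,0,0],[0,0,-0.1,0,0,0],[0,0,-0.15,0,0,0],[0,0,-0.15,0,0,0],[0,0,-0.15,0,0,0]],
])

```text
time: 7.32
tool_pos: [0.5885, -0.1315, 0.0727]
eef_rot: [-3.141, -0.001, -0.0]
wrist_force: [-2.0, 0.8, 7.1]
finger_gap: 0.109
finger_force: 28.9
```

servo_tool([
  [[0,0,0,0,0,0],[0,0,0,0,0,0],[0,0,0,0,0,0],[0,0,0,0,0,0],[0,0,0,0,0,0],[0,0,0,0,0,0],[0,0,1,0,0,0],[0,0,3,0,0,0],[0,0,6,0,0,0],[0,0,9,0,0,0],[0,0,9,0,0,0],[0,0,9,0,0,0]],
], hand=0.5)

```text
time: 8.32
tool_pos: [0.5898, -0.132, 0.164]
eef_rot: [3.141, -0.005, -0.0]
wrist_force: [-0.4, -0.3, -0.9]
finger_gap: 0.498
finger_force: 0.0
```

servo_tool([
  [[0.3,4,0,0,0,0],[0.6,8,0,0,0,0],[0.9,12,0,0,0,0],[1.2,16,0,0,0,0],[1.5,20,0,0,0,0],[1.8,24,0,0,0,0],[2.1,28,0,0,0,0],[2.4,32,0,0,0,0],[2.7,36,-1,0,0,0],[2.9,39.1,-2,0,0,0],[2.9,39.1,-4,0,0,0],[2.9,39.1,-5,0,0,0],[2.9,39.1,-5,0,0,0],[2.9,39.1,-5,0,0,0],[2.9,39.1,-5,0,0,0],[2.9,39.1,-5,0,0,0]],
])

```text
time: 9.65
tool_pos: [0.6185, 0.2579, 0.1126]
eef_rot: [-3.142, -0.002, -0.003]
wrist_force: [0.4, -0.5, -0.1]
finger_gap: 0.498
finger_force: 0.0
```

```bash
python3 look.py d1 .619 .215 .07 50; python3 - <<'E'
import cv2,numpy as np
f=np.load("scene_d1.npz")["image"];g=np.load("top_d1.npz")["image"]
def c(f,x,y):return cv2.resize(f[y:y+80,x:x+80],None,fx=5,fy=5,interpolation=cv2.INTER_NEAREST)
d=cv2.imread("pics/d1.png")
b=np.hstack([c(f,162,150),c(g,318,116)])[:,:,::-1].copy()
for j in range(0,80,10):
    for X,x,y in((0,162,150),(400,318,116)):
        cv2.putText(b,str(x+j),(X+j*5,8),0,.3,(255,255,255));cv2.putText(b,str(y+j),(X,j*5+8),0,.3,(255,255,255))
# brazier top row 0..300, dish 300
cv2.imwrite("pics/d1m.png",np.vstack([b[:300],d[:300]]))
E
```

```text
9.75 [0.6182 0.2586 0.1126] [-3.1411e+00 -1.5000e-03 -1.6000e-03] [ 0.17 -0.88  0.64] 0.4996878861224621 0.0
```

View pics/d1m.png

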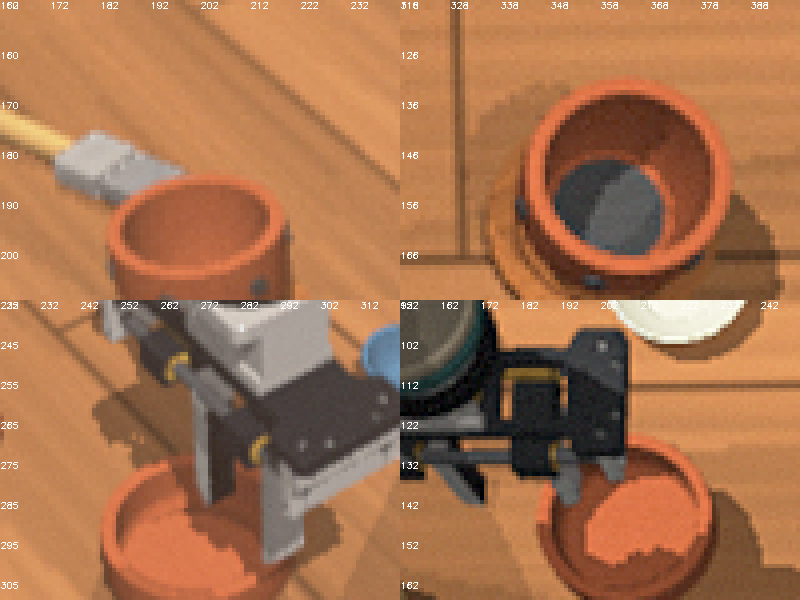

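The brazier stands on the board. Its rim centre is about (200.9,194.9) in scene and (362.9,152.3) in top. The fingers straddle the dish's +y wall.

```bash
python3 - <<'E'
from h import *
t=load("top_d1");s=load("scene_d1")
print(ray(t,362.9,152.3,.085),ray(s,200.9,194.9,.085))
# board edge left in scene/top for check
print(proj(t,[.588,-.177,.085]),proj(s,[.588,-.177,.085]))
E
```

```text
[ 0.58273077 -0.1756061   0.085     ] [ 0.58955913 -0.17258168  0.085     ]
[[363.38245821 150.20429381]] [[200.64157466 193.9691131 ]]
```

servo_tool([
  [[0,0,-2,0,0,0],[0,0,-4,0,0,0],[0,0,-5.5,0,0,0],[0,0,-6.3,0,0,0],[0,0,-6.6,0,0,0],[0,0,-6.6,0,0,0],[0,0,-6.6,0,0,0],[0,0,-6.6,0,0,0]],
])

```text
time: 10.42
tool_pos: [0.6183, 0.2596, 0.0467]
eef_rot: [-3.141, -0.002, -0.0]
wrist_force: [0.3, -0.4, -0.3]
finger_gap: 0.503
finger_force: 0.0
```

servo_tool([
  [[0,0,0,0,0,0],[0,0,0,0,0,0],[0,0,0,0,0,0],[0,0,0,0,0,0],[0,0,0,0,0,0],[0,0,0,0,0,0],[0,0,0,0,0,0],[0,0,0,0,0,0],[0,0,0,0,0,0],[0,0,0,0,0,0],[0,0,0,0,0,0],[0,0,0,0,0,0]],
], hand=1, squeeze=30)

```text
time: 11.42
tool_pos: [0.6176, 0.2591, 0.0455]
eef_rot: [3.141, -0.0, -0.0]
wrist_force: [0.2, -1.5, 0.4]
finger_gap: 0.093
finger_force: 30.1
```

servo_tool([
  [[0,0,0.2,0,0,0],[0,0,0.5,0,0,0],[0,0,1,0,0,0],[0,0,2,0,0,0],[0,0,3.2,0,0,0],[0,0,4.6,0,0,0],[0,0,6,0,0,0],[0,0,7.5,0,0,0],[0,0,9,0,0,0],[0,0,10,0,0,0],[0,0,10.7,0,0,0],[0,0,11,0,0,0],[0,0,11,0,0,0],[0,0,11,0,0,0]],
])

```text
time: 12.58
tool_pos: [0.617, 0.2593, 0.1551]
eef_rot: [3.141, 0.001, -0.0]
wrist_force: [-0.3, -0.5, -2.8]
finger_gap: 0.093
finger_force: 30.1
```

servo_tool([
  [[0,-0.5,0,0,0,0],[-0.1,-1.5,0,0,0,0],[-0.3,-3.5,0,0,0,0],[-0.5,-6,0,0,0,0],[-0.8,-9,0,0,0,0],[-1,-12,0,0,0,0],[-1.3,-15,0,0,0,0],[-1.6,-18,0,0,0,0],[-1.8,-21,0,0,0,0],[-2.1,-24,0,0,0,0],[-2.3,-27,0,0,0,0],[-2.6,-30,0,0,0,0],[-2.8,-33,0,0,0,0],[-3,-35.5,0,0,0,0],[-3.2,-37.3,0,0,0,0],[-3.3,-38.2,0,0,0,0],[-3.3,-38.5,0,0,0,0],[-3.3,-38.5,0,0,0,0],[-3.3,-38.5,0,0,0,0],[-3.3,-38.5,0,0,0,0]],
])

```text
time: 14.25
tool_pos: [0.5847, -0.1235, 0.1553]
eef_rot: [-3.14, 0.0, 0.003]
wrist_force: [-0.9, 1.0, -2.5]
finger_gap: 0.098
finger_force: 30.1
```

```bash
python3 look.py d2 .588 -.177 .11 40
```

```text
14.35 [ 0.5847 -0.1239  0.1554] [-3.1408e+00  0.0000e+00  2.2000e-03] [-0.21  0.82 -2.37] 0.09250581541029246 30.062445416834862
```

View pics/d2.png

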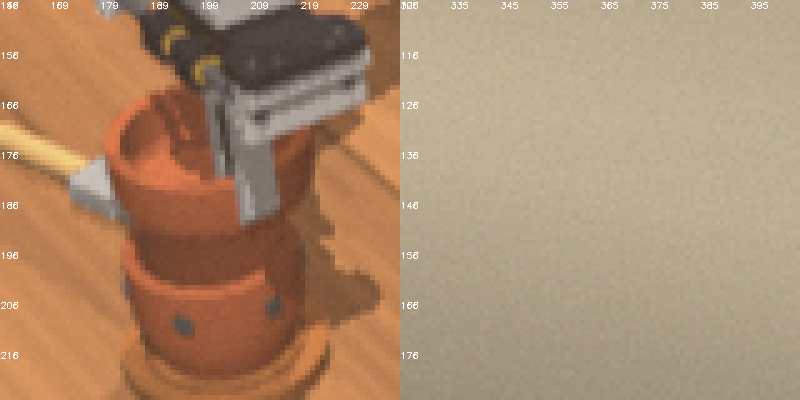

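```bash
python3 - <<'E'
from h import *
s=load("scene_d2");a=np.linspace(0,6.28,200)
def ext(c,r,z):
    p=proj(s,np.c_[c[0]+r*np.cos(a),c[1]+r*np.sin(a),0*a+z]);return p.min(0).round(1),p.max(0).round(1)
print("dish",ext((.586,-.1755),.056,.158),"braz",ext((.586,-.177),.05,.085), "shift/mm", proj(s,[[.586,-.175,.158],[.587,-.175,.158],[.586,-.174,.158]]).round(2).tolist())
from cell import robot
print(robot.state()["tool_pos"])
E
```

```text
dish (array([177.2, 161.2]), array([218.9, 183.9])) braz (array([183.3, 183.6]), array([219.1, 204.5])) shift/mm [[198.22, 172.22], [197.89, 172.34], [198.39, 172.38]]
[ 0.58466195 -0.12389079  0.15540713]
```

```bash
python3 - <<'E'
from h import *
s=load("scene_d2");im=s["image"].astype(float)
m=((im[...,1]/im[...,0])<.56)
for v in range(160,212,3):
    x=np.where(m[v,165:230])[0]+165; print(v,x.min() if len(x) else None,x.max() if len(x) else None,len(x),end=" | ")
c=cv2.resize(s["image"][150:220,165:235],None,fx=8,fy=8,interpolation=cv2.INTER_CUBIC)[:,:,::-1].copy()
for (cc,r,z,col) in(((.586,-.1755),.056,.158,(0,255,0)),((.586,-.177),.05,.085,(255,255,0)),((.588,-.177),.06,.015,(255,0,0))): circ(c,s,cc,z,r,col,8,(165,150))
cv2.imwrite("pics/d2o.png",c)
E
```

```text
160 None None 0 | 163 None None 0 | 166 187 188 2 | 169 183 184 2 | 172 181 182 2 | 175 180 192 5 | 178 181 194 10 | 181 186 198 10 | 184 194 204 6 | 187 201 201 1 | 190 202 202 1 | 193 None None 0 | 196 184 185 2 | 199 184 185 2 | 202 187 211 6 | 205 195 202 3 | 208 198 208 2 | 211 None None 0 |
```

View pics/d2o.png

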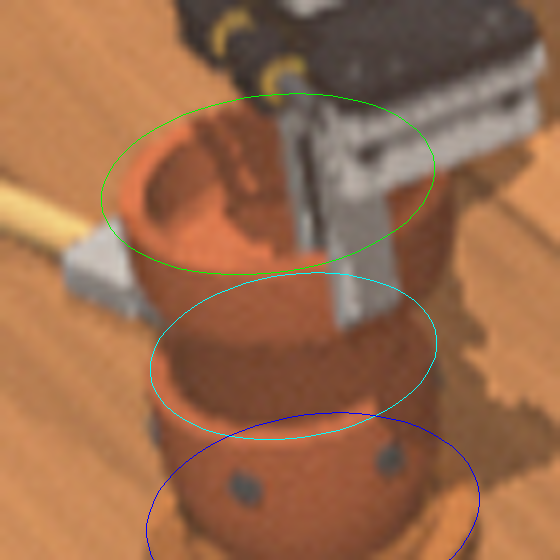

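The green circle is the predicted dish rim. The real rim sits about 2.7 px to its right, so the dish is about 4 mm low in x, while the brazier (cyan) fits. I'll correct +3 mm in x and go down to just above the rim.

servo_tool([
  [[0.1,0,0,0,0,0],[0.3,-0.1,-0.4,0,0,0],[0.3,-0.1,-0.8,0,0,0],[0.3,-0.1,-1.2,0,0,0],[0.3,-0.1,-1.6,0,0,0],[0.3,-0.1,-1.9,0,0,0],[0.3,-0.1,-2.1,0,0,0],[0.3,-0.1,-2.1,0,0,0],[0.3,-0.1,-2.1,0,0,0],[0.3,-0.1,-2.1,0,0,0],[0.3,-0.1,-2.1,0,0,0]],
])

```text
time: 15.27
tool_pos: [0.5876, -0.1267, 0.1347]
eef_rot: [3.141, -0.001, -0.0]
wrist_force: [0.5, -0.0, -2.5]
finger_gap: 0.096
finger_force: 30.1
```

```bash
cat > ov.py <<'E'
# ov.py tag x0 y0 x y z r ... : scene overlay at 8x
import sys;from h import *;from cell import robot
f=robot.grab_frame("scene");tag=sys.argv[1];a=[float(v) for v in sys.argv[2:]];x0,y0=int(a[0]),int(a[1])
c=cv2.resize(f["image"][y0:y0+70,x0:x0+70],None,fx=8,fy=8,interpolation=cv2.INTER_CUBIC)[:,:,::-1].copy()
for i in range(2,len(a),4): circ(c,f,a[i:i+2],a[i+2],a[i+3],[(0,255,0),(255,255,0),(255,0,0),(0,0,255)][(i-2)//4%4],8,(x0,y0))
cv2.imwrite(f"pics/{tag}.png",c);np.savez(f"scene_{tag}.npz",**f)
s=robot.state();print(s["time"],s["tool_pos"].round(4),s["eef_rot"].round(4),s["wrist_force"].round(2),s["finger_gap"],s["finger_force"])
E
python3 ov.py d3 165 152 .586 -.1765 .137 .056 .586 -.177 .085 .05
```

```text
15.3167 [ 0.5876 -0.1267  0.1347] [ 3.1415e+00 -5.0000e-04 -1.0000e-04] [-0.17  0.04 -2.78] 0.09521402504872765 30.062553970321915
```

View pics/d3.png

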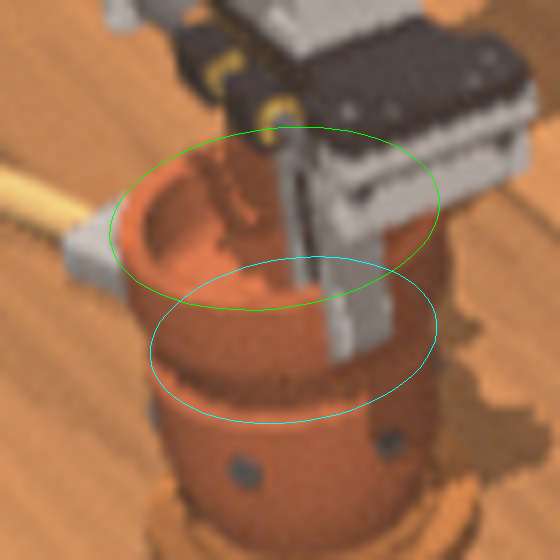

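The dish rim spans columns 121–450 of this crop where 110–440 was predicted, so about 2–3 mm of offset remains. I'll shift a little more and lower.

servo_tool([
  [[0.1,-0.1,0,0,0,0],[0.2,-0.1,-0.2,0,0,0],[0.2,-0.1,-0.4,0,0,0],[0.2,-0.1,-0.6,0,0,0],[0.2,-0.1,-0.8,0,0,0],[0.2,-0.1,-0.95,0,0,0],[0.2,-0.1,-1.05,0,0,0],[0.2,-0.1,-1.15,0,0,0],[0.2,-0.1,-1.15,0,0,0],[0.2,-0.1,-1.15,0,0,0]],
])

```text
time: 16.15
tool_pos: [0.5894, -0.1276, 0.123]
eef_rot: [3.142, 0.0, -0.0]
wrist_force: [0.6, 0.4, -2.4]
finger_gap: 0.093
finger_force: 30.1
```

No contact yet and the foot is already inside the mouth. I'll creep down.

servo_tool([
  [[0,0,-0.05,0,0,0],[0,0,-0.1,0,0,0],[0,0,-0.15,0,0,0],[0,0,-0.2,0,0,0],[0,0,-0.2,0,0,0],[0,0,-0.2,0,0,0]],
])

```text
time: 16.65
tool_pos: [0.5895, -0.1276, 0.1215]
eef_rot: [3.142, -0.0, -0.0]
wrist_force: [-1.0, 1.0, 3.6]
finger_gap: 0.093
finger_force: 30.1
```

servo_tool([
  [[0,0,0,0,0,0],[0,0,0,0,0,0],[0,0,0,0,0,0],[0,0,0,0,0,0],[0,0,0,0,0,0],[0,0,0,0,0,0],[0,0,1,0,0,0],[0,0,3,0,0,0],[0,0,6,0,0,0],[0,0,6,0,0,0],[0,0,6,0,0,0]],
], hand=0.5)

```text
time: 17.57
tool_pos: [0.5909, -0.128, 0.1834]
eef_rot: [3.141, -0.005, -0.0]
wrist_force: [0.0, -0.1, 0.0]
finger_gap: 0.496
finger_force: 0.0
```

servo_tool([
  [[-1.5,3.4,0,0,0,0],[-3,6.8,0,0,0,0],[-4.5,10.2,0,0,0,0],[-6,13.6,0,0,0,0],[-7.5,17,0,0,0,0],[-9,20.4,0,0,0,0],[-10.5,23.8,0,0,0,0],[-12,27.2,0,0,0,0],[-13.5,30.6,-1,0,0,0],[-15,34,-2,0,0,0],[-16.5,37.6,-3,0,0,0],[-18,41,-5,0,0,0],[-18.8,42.7,-7,0,0,0],[-18.8,42.7,-7,0,0,0],[-18.8,42.7,-7,0,0,0],[-18.8,42.7,-7,0,0,0],[-18.8,42.7,-7,0,0,0],[-18.8,42.7,-7,0,0,0]],
])

```text
time: 19.07
tool_pos: [0.4027, 0.2981, 0.1118]
eef_rot: [-3.141, -0.001, -0.003]
wrist_force: [0.2, -0.1, 0.4]
finger_gap: 0.502
finger_force: 0.0
```

```bash
python3 look.py s1 .403 .299 .07 40; python3 - <<'E'
from h import *
f=load("scene_s1");g=load("top_s1")
def c(f,x,y,P):
    k=cv2.resize(f["image"][y:y+60,x:x+80],None,fx=5,fy=5,interpolation=cv2.INTER_CUBIC)[:,:,::-1].copy()
    for z,r,col in P: circ(k,f,(.588,-.177),z,r,col,5,(x,y))
    return k
P=[(.124,.056,(0,255,0)),(.015,.06,(255,0,0))]
d=cv2.imread("pics/s1.png")
cv2.imwrite("pics/s1m.png",np.vstack([np.hstack([c(f,162,150,P),c(g,318,116,P)]),d[100:]]))
E
```

```text
19.1667 [0.4024 0.2985 0.1117] [-3.141e+00 -1.200e-03 -2.300e-03] [ 0.47 -1.45  0.78] 0.5008991524722389 0.0
```

View pics/s1m.png

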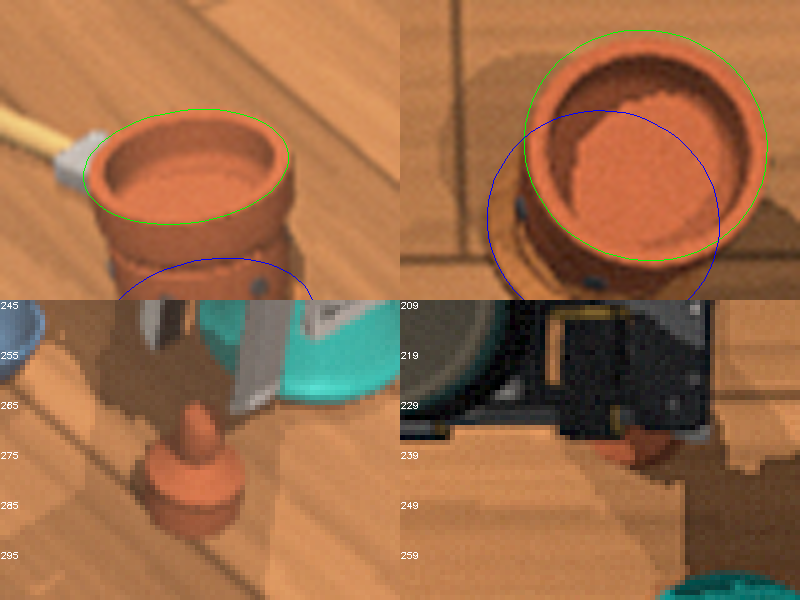

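The dish sits level on the brazier, with its centre about (0.5855, -0.1765) in both views. The salt knob is between the fingers, in line. I'll go down and grip the knob.

servo_tool([
  [[0,0.05,-1,0,0,0],[0,0.05,-2.2,0,0,0],[0,0.05,-3.4,0,0,0],[0,0.05,-4.2,0,0,0],[0,0.05,-4.8,0,0,0],[0,0.05,-4.8,0,0,0],[0,0.05,-4.8,0,0,0],[0,0.05,-4.8,0,0,0]],
])

```text
time: 19.83
tool_pos: [0.4017, 0.3, 0.0632]
eef_rot: [-3.141, -0.001, -0.0]
wrist_force: [-0.7, -0.8, 0.1]
finger_gap: 0.495
finger_force: 0.0
```

servo_tool([
  [[0,0,0,0,0,0],[0,0,0,0,0,0],[0,0,0,0,0,0],[0,0,0,0,0,0],[0,0,0,0,0,0],[0,0,0,0,0,0],[0,0,0,0,0,0],[0,0,0,0,0,0],[0,0,0,0,0,0],[0,0,0,0,0,0]],
], hand=1, squeeze=15)

```text
time: 20.67
tool_pos: [0.4016, 0.3001, 0.0631]
eef_rot: [-3.141, -0.0, -0.0]
wrist_force: [0.1, 0.6, 3.6]
finger_gap: 0.225
finger_force: 15.0
```

servo_tool([
  [[0,0,0.2,0,0,0],[0,0,0.6,0,0,0],[0,0,1.4,0,0,0],[0,0,2.5,0,0,0],[0,0,4,0,0,0],[0,0,5.5,0,0,0],[0,0,7,0,0,0],[0,0,8.5,0,0,0],[0,0,10,0,0,0],[0,0,11.5,0,0,0],[0,0,12.8,0,0,0],[0,0,13.7,0,0,0],[0,0,14,0,0,0],[0,0,14,0,0,0]],
])

```text
time: 21.83
tool_pos: [0.4016, 0.3, 0.2037]
eef_rot: [-3.141, -0.001, -0.0]
wrist_force: [-0.2, -0.3, -0.2]
finger_gap: 0.23
finger_force: 15.0
```

servo_tool([
  [[0.4,-1,0,0,0,0],[1.1,-3,0,0,0,0],[2.3,-6,0,0,0,0],[3.4,-9,0,0,0,0],[4.6,-12,0,0,0,0],[5.7,-15,0,0,0,0],[6.9,-18,0,0,0,0],[8,-21,0,0,0,0],[9.2,-24,0,0,0,0],[10.3,-27,0,0,0,0],[11.5,-30,0,0,0,0],[12.6,-33,0,0,0,0],[13.8,-36,0,0,0,0],[14.9,-39,0,0,0,0],[16.1,-42,0,0,0,0],[17.2,-45,0,0,0,0],[18,-47,0,0,0,0],[18.2,-47.7,0,0,0,0],[18.2,-47.7,0,0,0,0],[18.2,-47.7,0,0,0,0]],
])

```text
time: 23.5
tool_pos: [0.5823, -0.1763, 0.202]
eef_rot: [-3.14, 0.002, -0.0]
wrist_force: [0.2, 0.6, -1.0]
finger_gap: 0.222
finger_force: 15.0
```

```bash
python3 ov.py s2 165 135 .5855 -.1765 .124 .056 .5855 -.1765 .14 .024 .5855 -.1765 .160 .024
```

```text
23.55 [ 0.5825 -0.1752  0.2022] [-3.1397e+00  2.0000e-03  1.3000e-03] [ 0.39 -0.08 -1.32] 0.22740063585107592 15.00005541331575
```

View pics/s2.png

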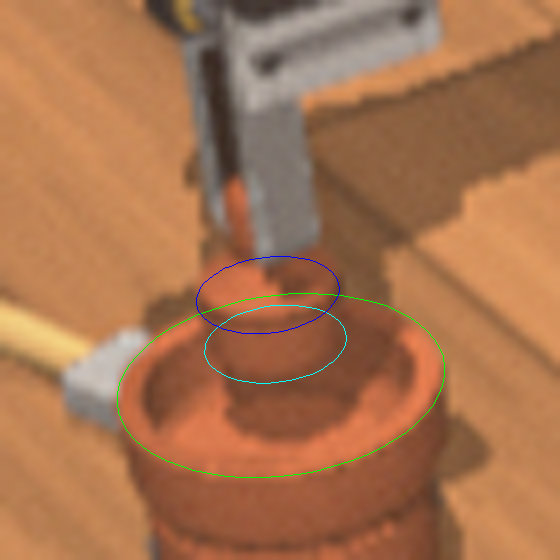

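The salt pot hangs over the dish's middle, and both it and the dish rim match the predicted circles. I'll lower it.

servo_tool([
  [[0.1,0,-0.3,0,0,0],[0.1,0,-0.8,0,0,0],[0.1,0,-1.4,0,0,0],[0.1,0,-2,0,0,0],[0.1,0,-2.6,0,0,0],[0.1,0,-3.2,0,0,0],[0.1,0,-3.7,0,0,0],[0.1,0,-4.1,0,0,0],[0.1,0,-4.3,0,0,0],[0.1,0,-4.4,0,0,0],[0.1,0,-4.4,0,0,0],[0.1,0,-4.4,0,0,0]],
])

```text
time: 24.55
tool_pos: [0.5846, -0.1772, 0.1592]
eef_rot: [3.141, -0.0, -0.0]
wrist_force: [0.3, -0.3, -0.3]
finger_gap: 0.227
finger_force: 15.0
```

servo_tool([
  [[0,0,-0.1,0,0,0],[0,0,-0.2,0,0,0],[0,0,-0.25,0,0,0],[0,0,-0.3,0,0,0],[0,0,-0.33,0,0,0],[0,0,-0.33,0,0,0],[0,0,-0.33,0,0,0]],
])

```text
time: 25.13
tool_pos: [0.5845, -0.1771, 0.1562]
eef_rot: [-3.142, -0.001, -0.0]
wrist_force: [-0.7, 0.2, 4.8]
finger_gap: 0.224
finger_force: 15.0
```

servo_tool([
  [[0,0,0,0,0,0],[0,0,0,0,0,0],[0,0,0,0,0,0],[0,0,0,0,0,0],[0,0,0,0,0,0],[0,0,0,0,0,0],[0,0,0.5,0,0,0],[0,0,2,0,0,0],[0,0,4,0,0,0],[0,0,5,0,0,0],[0,0,5,0,0,0]],
], hand=0.5)

```text
time: 26.05
tool_pos: [0.5861, -0.1778, 0.2084]
eef_rot: [3.14, -0.005, -0.0]
wrist_force: [-0.3, -0.1, 0.3]
finger_gap: 0.503
finger_force: 0.0
```

servo_tool([
  [[-2,2.5,0,0,0,0],[-4,5.2,0,0,0,0],[-6.5,8.4,0,0,0,0],[-9,11.6,0,0,0,0],[-11,14.4,-1,0,0,0],[-13,17,-2,0,0,0],[-13.7,17.9,-3,0,0,0],[-13.7,17.9,-4,0,0,0],[-13.7,17.9,-4,0,0,0],[-13.7,17.9,-4,0,0,0],[-13.7,17.9,-4,0,0,0],[-13.7,17.9,-4,0,0,0]],
])

```text
time: 27.05
tool_pos: [0.4481, 0.0013, 0.166]
eef_rot: [3.141, -0.001, -0.001]
wrist_force: [0.1, 0.0, 0.6]
finger_gap: 0.501
finger_force: 0.0
```

```bash
python3 look.py l1 .449 0 .12 40; python3 - <<'E'
from h import *
f=load("scene_l1");g=load("top_l1")
def c(f,x,y,P):
    k=cv2.resize(f["image"][y:y+60,x:x+80],None,fx=5,fy=5,interpolation=cv2.INTER_CUBIC)[:,:,::-1].copy()
    for z,r,col in P: circ(k,f,(.5855,-.1765),z,r,col,5,(x,y))
    return k
P=[(.124,.056,(0,255,0)),(.157,.011,(255,0,0))]
d=cv2.imread("pics/l1.png")
cv2.imwrite("pics/l1m.png",np.vstack([np.hstack([c(f,162,140,P),c(g,325,106,P)]),d[60:360]]))
E
```

```text
27.15 [0.448  0.0014 0.166 ] [ 3.1415e+00 -1.0000e-03 -1.1000e-03] [ 0.19  0.3  -0.03] 0.5008131828053988 0.0
```

View pics/l1m.png

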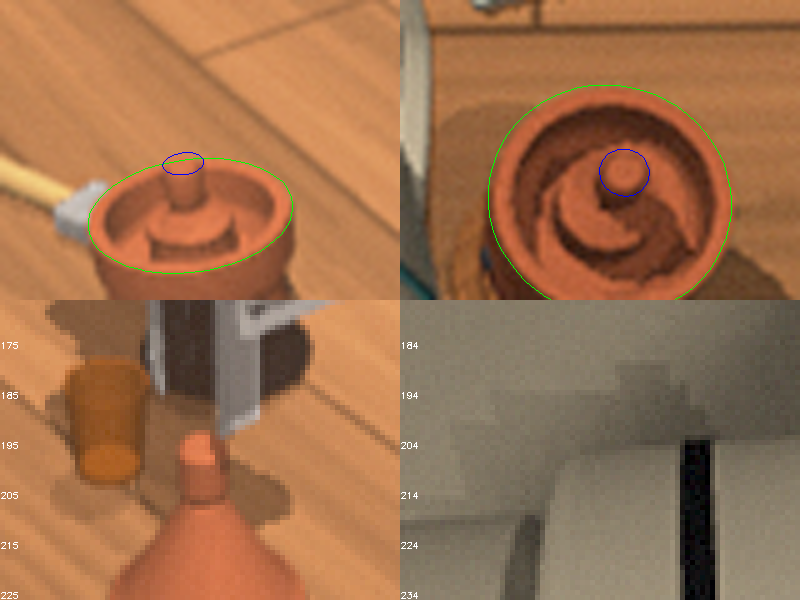

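The salt pot stands in the middle of the dish, its knob inside the blue circle in both views, and the dish is level. The large lid's knob is between the fingers at scene (202,197). I'll grip it once along y, then along x, to centre it both ways.

servo_tool([
  [[0,-0.1,-1,0,0,0],[0.1,-0.1,-2.2,0,0,0],[0.1,-0.1,-3.4,0,0,0],[0.1,-0.1,-4.4,0,0,0],[0.1,-0.1,-5,0,0,0],[0.1,-0.1,-5.1,0,0,0],[0.1,-0.1,-5.1,0,0,0],[0.1,-0.1,-5.1,0,0,0]],
])

```text
time: 27.82
tool_pos: [0.4488, 0.0008, 0.1151]
eef_rot: [3.142, -0.001, -0.0]
wrist_force: [0.3, 0.2, -0.9]
finger_gap: 0.5
finger_force: 0.0
```

servo_tool([
  [[0,0,0,0,0,0],[0,0,0,0,0,0],[0,0,0,0,0,0],[0,0,0,0,0,0],[0,0,0,0,0,0],[0,0,0,0,0,0],[0,0,0,0,0,0],[0,0,0,0,0,0]],
], hand=1, squeeze=8)

```text
time: 28.48
tool_pos: [0.4487, 0.0006, 0.1149]
eef_rot: [3.141, -0.001, -0.0]
wrist_force: [-0.4, -1.6, 3.3]
finger_gap: 0.295
finger_force: 8.0
```

servo_tool([
  [[0,0,0,0,0,0],[0,0,0,0,0,0],[0,0,0,0,0,0],[0,0,0,0,0,0],[0,0,0,0,0,6],[0,0,0,0,0,13],[0,0,0,0,0,20],[0,0,0,0,0,27],[0,0,0,0,0,34],[0,0,0,0,0,41],[0,0,0,0,0,48],[0,0,0,0,0,55],[0,0,0,0,0,62],[0,0,0,0,0,69],[0,0,0,0,0,76],[0,0,0,0,0,83],[0,0,0,0,0,90],[0,0,0,0,0,90],[0,0,0,0,0,90],[0,0,0,0,0,90]],
], hand=0.5)

```text
time: 30.15
tool_pos: [0.4484, 0.0009, 0.1146]
eef_rot: [-3.141, -0.0, 1.567]
wrist_force: [0.2, 0.0, 0.4]
finger_gap: 0.501
finger_force: 0.0
```

servo_tool([
  [[0,0,0,0,0,0],[0,0,0,0,0,0],[0,0,0,0,0,0],[0,0,0,0,0,0],[0,0,0,0,0,0],[0,0,0,0,0,0],[0,0,0,0,0,0],[0,0,0,0,0,0],[0,0,0,0,0,0],[0,0,0,0,0,0]],
], hand=1, squeeze=8)

```text
time: 30.98
tool_pos: [0.4482, 0.0009, 0.1147]
eef_rot: [-3.141, 0.0, 1.571]
wrist_force: [-1.2, -0.8, 0.7]
finger_gap: 0.296
finger_force: 8.0
```

servo_tool([
  [[0,0,0,0,0,0],[0,0,0,0,0,0],[0,0,0.2,0,0,0],[0,0,0.6,0,0,0],[0,0,1.4,0,0,0],[0,0,2.5,0,0,0],[0,0,4,0,0,0],[0,0,5.5,0,0,0],[0,0,7,0,0,0],[0,0,8.5,0,0,0],[0,0,10,0,0,0],[0,0,11.5,0,0,0],[0,0,13,0,0,0],[0,0,14.5,0,0,0],[0,0,16,0,0,0],[0,0,17,0,0,0],[0,0,17.5,0,0,0],[0,0,17.5,0,0,0],[0,0,17.5,0,0,0]],
], squeeze=25)

```text
time: 32.57
tool_pos: [0.4481, 0.0008, 0.2897]
eef_rot: [3.142, 0.0, 1.571]
wrist_force: [-0.6, 0.4, -4.2]
finger_gap: 0.293
finger_force: 25.0
```

servo_tool([
  [[0.4,-0.5,0,0,0,0],[1.1,-1.5,0,0,0,0],[2.2,-2.9,0,0,0,0],[3.5,-4.6,0,0,0,0],[5,-6.5,0,0,0,0],[6.5,-8.5,0,0,0,0],[8,-10.4,0,0,0,0],[9.5,-12.3,0,0,0,0],[11,-14.3,0,0,0,0],[12.2,-15.9,0,0,0,0],[13.1,-17,0,0,0,0],[13.6,-17.7,0,0,0,0],[13.7,-17.8,0,0,0,0],[13.7,-17.8,0,0,0,0],[13.7,-17.8,0,0,0,0],[13.7,-17.8,0,0,0,0],[13.7,-17.8,0,0,0,0]],
])

```text
time: 33.98
tool_pos: [0.5851, -0.1762, 0.2899]
eef_rot: [3.142, -0.0, 1.572]
wrist_force: [0.5, -0.3, -1.8]
finger_gap: 0.292
finger_force: 25.0
```

servo_tool([
  [[0,0,-0.3,0,0,0],[0,0,-0.8,0,0,0],[0,0,-1.4,0,0,0],[0,0,-2,0,0,0],[0,0,-2.6,0,0,0],[0,0,-3.2,0,0,0],[0,0,-3.8,0,0,0],[0,0,-4.2,0,0,0],[0,0,-4.6,0,0,0],[0,0,-4.8,0,0,0],[0,0,-4.8,0,0,0],[0,0,-4.8,0,0,0]],
])

```text
time: 34.98
tool_pos: [0.5855, -0.1771, 0.2417]
eef_rot: [3.141, -0.0, 1.571]
wrist_force: [-0.3, -0.1, -2.5]
finger_gap: 0.29
finger_force: 25.0
```

servo_tool([
  [[0,0,-0.1,0,0,0],[0,0,-0.2,0,0,0],[0,0,-0.3,0,0,0],[0,0,-0.4,0,0,0],[0,0,-0.45,0,0,0],[0,0,-0.5,0,0,0],[0,0,-0.5,0,0,0],[0,0,-0.5,0,0,0]],
])

```text
time: 35.65
tool_pos: [0.5854, -0.1771, 0.2367]
eef_rot: [3.142, -0.0, 1.571]
wrist_force: [0.1, -0.5, -3.2]
finger_gap: 0.289
finger_force: 25.0
```

Below the rim contact height (0.2387) with no contact force, so the ring is inside the mouth. I'll continue.

servo_tool([
  [[0,0,-0.1,0,0,0],[0,0,-0.2,0,0,0],[0,0,-0.3,0,0,0],[0,0,-0.4,0,0,0],[0,0,-0.48,0,0,0],[0,0,-0.54,0,0,0],[0,0,-0.54,0,0,0],[0,0,-0.54,0,0,0]],
])

```text
time: 36.32
tool_pos: [0.5854, -0.1771, 0.2312]
eef_rot: [-3.142, -0.0, 1.571]
wrist_force: [0.3, 0.2, -3.6]
finger_gap: 0.292
finger_force: 25.0
```

servo_tool([
  [[0,0,-0.04,0,0,0],[0,0,-0.08,0,0,0],[0,0,-0.12,0,0,0],[0,0,-0.14,0,0,0],[0,0,-0.14,0,0,0],[0,0,-0.14,0,0,0]],
])

```text
time: 36.82
tool_pos: [0.5856, -0.1772, 0.2306]
eef_rot: [3.141, 0.0, 1.571]
wrist_force: [-2.1, 0.4, 5.1]
finger_gap: 0.294
finger_force: 25.0
```

Seated contact came at the expected height, 0.2306 against 0.2307. I'll release and back away.

servo_tool([
  [[0,0,0,0,0,0],[0,0,0,0,0,0],[0,0,0,0,0,0],[0,0,0,0,0,0],[0,0,0,0,0,0],[0,0,0,0,0,0],[0,0,0,0,0,0],[0,0,1,0,0,0],[0,0,3,0,0,0],[0,0,6,0,0,0],[0,0,7,0,0,0],[0,3,7,0,0,0],[-1,7,7,0,0,0],[-2,11,7,0,0,0],[-4,15,7,0,0,0],[-6,19,7,0,0,0],[-8,23,7,0,0,0],[-10,25,7,0,0,0],[-10,25,7,0,0,0],[-10,25,7,0,0,0]],
], hand=0.5)

```text
time: 38.48
tool_pos: [0.4845, 0.0747, 0.3006]
eef_rot: [3.14, 0.0, 1.575]
wrist_force: [-0.4, 0.5, -0.3]
finger_gap: 0.502
finger_force: 0.0
```

```bash
python3 - <<'E'
from h import *;from cell import robot
for n in("scene","top"):
    f=robot.grab_frame(n);old=load(n+"0");im=f["image"]
    d=cv2.absdiff(im,old["image"]).max(2)
    # small things unmoved? fraction of changed pixels near each
    for nm,p in dict(glass=(.418,-.15,.03),bowl=(.422,.163,.018),small=(.678,.017,.037)).items():
        u,v=proj(f,p)[0].astype(int);print(n,nm,(d[v-12:v+12,u-12:u+12]>40).mean().round(3))
    # terracotta width per row against expected lid/dish silhouettes
    a=np.linspace(0,6.28,100);P=lambda z,r:proj(f,np.c_[.5855+r*np.cos(a),-.177+r*np.sin(a),0*a+z])
    for nm,z,r in(("knob top",.236,.014),("edge",.124,.056)):
        q=P(z,r);print(n,nm,"expected",q.min(0).round(1),q.max(0).round(1))
    D=cv2.morphologyEx((d>25).astype(np.uint8),cv2.MORPH_OPEN,np.ones((2,2)))
    u,v=proj(f,[.5855,-.177,.236])[0].astype(int)
    for vv in range(v-8,v+50,4):
        x=np.where(D[vv,u-40:u+40])[0]+u-40;print(vv,(x.min(),x.max()) if len(x) else None,end=" ")
    print()
s=robot.state();print(s["time"],s["tool_pos"],s["finger_gap"],s["finger_force"])
E
```

```text
scene glass 0.109
scene bowl 0.0
scene small 0.0
scene knob top expected [188.7 144. ] [199.5 149.4]
scene edge expected [179.1 171.1] [220.  194.1]
138 (np.int64(204), np.int64(226)) 142 (np.int64(213), np.int64(228)) 146 (np.int64(193), np.int64(231)) 150 (np.int64(191), np.int64(233)) 154 (np.int64(191), np.int64(233)) 158 (np.int64(202), np.int64(233)) 162 (np.int64(192), np.int64(233)) 166 (np.int64(189), np.int64(233)) 170 (np.int64(188), np.int64(233)) 174 (np.int64(211), np.int64(233)) 178 (np.int64(182), np.int64(233)) 182 (np.int64(180), np.int64(233)) 186 (np.int64(180), np.int64(233)) 190 (np.int64(181), np.int64(229)) 194 (np.int64(182), np.int64(220)) 
top glass 0.998
top bowl 0.561
top small 0.986
top knob top expected [370.8 118.9] [384.6 131.9]
top edge expected [342.4 122.5] [391.  168.7]
117 None 121 (np.int64(378), np.int64(381)) 125 (np.int64(337), np.int64(385)) 129 (np.int64(337), np.int64(386)) 133 (np.int64(337), np.int64(389)) 137 (np.int64(337), np.int64(392)) 141 (np.int64(337), np.int64(393)) 145 (np.int64(337), np.int64(393)) 149 (np.int64(337), np.int64(392)) 153 (np.int64(337), np.int64(393)) 157 (np.int64(337), np.int64(395)) 161 (np.int64(337), np.int64(400)) 165 (np.int64(337), np.int64(404)) 169 (np.int64(337), np.int64(406)) 173 (np.int64(337), np.int64(406)) 
38.5833 [0.4860778  0.07196754 0.30020862] 0.5017146351400548 0.0
```

```bash
python3 - <<'E'
from h import *;from cell import robot
for n in("scene","top"):
    f=robot.grab_frame(n);im=f["image"].astype(int);u,v=proj(f,[.5855,-.177,.236])[0].astype(int)
    w=im[v-14:v+15,u-14:u+15]; print(n,u,v)
    print(w[::2,:,0][:, ::1] if n=="top" else w[4:22,4:26,0])
    g=robot.grab_frame(n)["image"][v-14:v+15,u-14:u+15].astype(int)
    m=((g[...,0]>185)&(g[...,1]<125)).astype(np.uint8)
    k,l,st,c=cv2.connectedComponentsWithStats(m)
    for i in range(1,k):
        if st[i,4]>15: p=c[i]+[u-14,v-14];print(st[i],p,ray(f,*p,.236))
E
```

```text
scene 194 146
[[208 213 216 217 218 218 221 218 217 215 215 214 215 214 215 215 214 210
  206 208 209 212]
 [191 208 208 215 216 220 219 219 220 218 217 215 215 216 215 216 217 213
  212 207 206 205]
 [167 182 196 207 213 214 217 220 220 221 218 215 215 215 216 216 216 214
  215 212 209 209]
 [168 165 179 194 202 213 215 216 217 220 220 218 219 216 215 215 216 216
  215 216 214 211]
 [176 164 163 176 193 203 212 216 218 219 221 220 220 220 215 215 214 214
  217 216 214 215]
 [185 177 168 163 173 190 203 213 215 217 219 218 221 219 219 218 215 213
  215 215 215 216]
 [187 184 178 171 166 170 190 201 210 215 216 218 219 219 220 219 216 217
  215 215 216 216]
 [187 186 185 181 171 163 168 183 198 207 212 214 215 218 220 219 219 218
  217 215 214 218]
 [190 188 188 185 183 176 164 166 188 208 211 216 218 217 218 220 220 218
  221 217 215 214]
 [191 189 190 189 189 181 179 186 203 216 217 217 216 215 211 219 220 218
  220 218 217 216]
 [192 193 192 190 188 187 199 218 225 224 224 223 222 215 198 214 219 219
  219 220 220 217]
 [193 194 192 192 189 186 214 223 223 223 223 224 223 219 204 2
[... 1716 characters left out ...]
126  98  91 115 157 167 161 170 174 181 183 178
  170 157 129 117 134 153 161 160 158 161 156]
 [137 134 138 136 132 140 123  87  86  77  89 124 154 151 145 135 136 134
  131 126 110 103 109 120 129 142 160 158 154]
 [141 140 131 134 133 138 128 101  79  75  75  68  68  79 100 101  98  93
   79  74  92  96  99 104 115 141 164 168 165]
 [140 139 143 143 145 137 136 138 127  65  71  71  68  76  72  70  70  70
   82  85  89  95  95  98 103 112 117 137 167]
 [146 143 138 140 145 137 136 127 116 100  85  94  87  90  88  87  95  93
   96  91  89  87  90  97  93 100 115 121 144]
 [140 144 142 141 135 137 134 130 129 123  98  84  93  98  94 101  97  95
   94  90  88  89  92  97  94  98 104 117 130]]
```

```bash
python3 -c "
from cell import robot
print(robot.hand_in())"
```

```text
the job is handed in; nothing more can be done
None
```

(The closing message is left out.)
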